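Prop open a sinking guard cover and set the trim knob under it

ROBOT

A 6-joint arm with a two-finger parallel gripper is mounted at the origin on a cart in front of the work surface, level with it; the furniture and walls round the work are solid. World frame = base frame: x ahead of the robot, y to its left, z up, the work surface at z = 0. Lengths are in m, angles in rad, forces in N, time in s.
With the tool pointing down it reaches from about 0.275 to 0.875 m from the base axis. Payload 12.5 kg.
Tool frame: the origin (TCP) lies on the mounting face of the last link; the fingertips stand 173 mm ahead of it and the grasp point (between the pads) lies 155 mm ahead of it (arm.grip_depth is the distance from the TCP to the grasp point, in m); y points along the fingers, x is the direction in which the jaws open and shut, and the axes are right-handed (so a half turn about y gives the same grasp; the last joint's range is limited). The gripper opens to 85 mm and grips with 20 to 120 N. Pads are 22 mm wide; open, the fingers measure 114 mm over their backs; the gripper's body (76 mm by 85 mm) begins 54 mm behind the grasp point. The pads swing forward as they close: fully open they stand 13 mm farther back than shut.
Start: joints at [1.104, 0.351, 1.652, -0, 1.139, -0.085], TCP at [0.205, 0.51, 0.405] pointing down, gripper open.
Joint ranges: [-2.75, 2.75], [-0.79, 2.1], [0.01, 2.65], [-1.57, 4.71], [0.07, 3.14], [-2.87, 2.87]. Speed limits (rad/s): [2.22, 2.22, 2.79, 3.14, 3.14, 3.14].

INTERFACE

Orientations are given as [roll, pitch, yaw] about the fixed x, y, z axes, in that order (R = Rz(yaw) Ry(pitch) Rx(roll)).
In Python, from cell import arm gives the robot as it stands.
- The arm moves only by the tool carry_out, never from a script. Its argument "plan" is a list of rows, each a list of 5 numbers: the finger opening in mm, from 0 to 85.4, then the shift along the tool's x, y, z in units of 40 mm (1.0 is 40 mm), then the turn about the tool's y in rad. In form: [[jaw, dx, dy, dz, twist], ...]. A call has 1 to 8 rows; each row shifts and turns the pose as measured when the row begins, along the tool's axes as they then stand; what a row does not reach is not made up. A row lasts 1/12 s, in which the tool goes at most 41.7 mm and 7.16 degrees, less where a joint would pass 70% of its speed; a pose out of reach is approached as far as the arm can. A call is refused whole if a number of a shift passes 1 or a number of a turn 0.125, either way. A call with a gripper value outside its range is refused whole. The fingers move at their own pace and stop on an object; "newtons" is the grip in N (left out, the last holds). Time passes only in rows, so rows that do not move let the fingers close. It gives the time, the measured TCP pose, the force and the opening at its end, in the units of the state.
- arm.read_state(): the state, without advancing time (a new reading comes with each control period).
- arm.get_image(name): name is "scene" or "top" or "wrist"; returns a dict with "pixels" (420x560x3 uint8, red, green, blue), "fx", "fy", "cx", "cy" (pixels), "k1" (the pictures are not rectified: a ray, as slopes to the right and down, at radius r is drawn at 1 + k1 r^2 times it, then the intrinsics apply), "R" (3x3) and "t" (3): a world point X has camera coordinates R X + t; the wrist camera has in their place "mount" (4x4, takes a point from camera to tool coordinates, whose origin is the TCP and whose axes are the tool frame's). Camera axes: x right, y down, z forward; pixel columns grow to the right and rows downward; lengths in m; the calibration is good to about 2 mm. A picture is of the moment at which its call begins: read the wrist's pose just before it. There is no depth.
- arm.sign_off(): hands the job in, once; it reports no verdict.
The state is a dict: "clock": time; "joint_positions": joint angles; "joint_vel": joint speeds; "tau": joint torques, N m; "position": TCP position; "tool_rot": TCP orientation; "contact_force": force on the tool from outside, world axes, zero at the start; "moment": the same for the moment, N m; "gripper_width": finger opening in m.
Only numpy, scipy, OpenCV 4.12 (cv2) and the standard library are available. Lean on these libraries where they do the work, as an engineer would, in place of code of your own. Each camera call takes 0.05 s, during which the arm holds its last target. There are 200 camera calls.

TASK

Flip the clear guard cover of the bench supply fully open by its yellow tab; its damped hinge lets it sink shut again, so prop it with the black power brick, stood upright on the deck under the cover and pushed back against the hinge block. Once the cover rests on the brick, turn the trim knob clockwise until its white pointer lies on the red mark, and let go, with the cover still resting open on the brick. Leave the tape roll, the bottle, the jar and the small circuit board undisturbed.

Things in the scene. Friction and masses are not known exactly. Their poses are not given: they have to be found in the camera images.
- bench_supply: Low dark grey bench supply, fixed to the bench, 210 (x) x 184 (y) mm. Origin: centre of its underside, at bench height. Its x points away from the operator, toward the hinge; y left; z up. Flat aluminium deck 34 mm above the origin. Knob axis at x = -46 mm, y = 0. Two rest posts, 11 mm across, 68 mm high above the bench, at x = -68, y = +/-62 mm carry the shut cover.
- block_face (a point): Foot, in the middle, of the hinge block's upright front face, on the deck (supply x = +64, y = 0, z = 34 mm). The block spans x = +64 to +105 mm, top 64 mm above the bench. The brick belongs on the bare deck against this face, near y = 0, clear of the index ring; slid rearward it meets the face and stops. A gripper leaning some 20 degrees toward the operator clears the raised cover.
- guard_cover (a joint): Flip cover, clear plate 4 mm thick, 144 mm wide, 154 mm from hinge to front edge. 0 = shut (level), grows as it opens up and rearward; stop at 1.75 rad. Light (50 g), weak closing spring, damped hinge (0.35 N m s/rad): opening at 0.5 rad/s takes about 7 N on the tab; let go it sinks, 1.6 to 1.25 rad in about 10 s (+/- 3), then faster. On the brick hard against the block it rests at about 1.24; must be above 1.15.
- hinge (a point): Middle of the cover's hinge axis: x = +78 mm, y = 0, z = 70 mm on the supply; does not move. The cover's mid-plane passes through it.
- tab_edge (a point): Middle of the top edge of the front face of the cover's yellow thumb tab: a plate 60 mm wide, 4 mm thick, square on the cover's front edge, front face 154 mm from the hinge axis, top edge 44 mm above the cover's mid-plane. Moves with the cover. Touch the front face, then carry it up and over along its arc round the hinge; a purely level push binds by friction.
- trim_knob (a joint): Black trim knob under the cover. Grows clockwise seen from above; stops at -0.15 and 3.3 rad. At 0 the pointer points to the supply's +y (left), at 1.57 away from the operator (+x). Stiff friction about 0.06 N m; it stays where it is left. It needs 1.7 to 2.8 rad of turn from its start.
- knob_top (a point): Centre of the knob's top, 61 mm above the supply's underside, on the knob axis. The grip is an upright bar 14 mm thick, 50 mm long and 21 mm high (from 40 to 61 mm above the supply's underside), on a round skirt of 26 mm radius whose top lies 40 mm above the underside; the bar's length lies along the pointer.
- pointer (a point): Point on the pointer line 36 mm from the knob axis (over the index ring), turning with the knob; the white line on one half of the bar points to it.
- index_ring: Flat grey ring with white ticks, 86 mm across, 1.5 mm thick, fixed on the deck round the knob. Origin on the knob axis on the deck (34 mm above the bench). Its own x points to the red mark.
- mark (a point): Middle of the red mark (9 mm wide, 13 mm long) on the index ring, 36 mm from the knob axis; fixed.
- brick: The prop: black power brick with a yellow foot, 40 (x) x 56 (y) x 76 (z) mm, 0.3 kg, loose, standing upright on the bench. Origin: centre of its underside.
- bottle: White plastic bottle with a red cap, 47 mm across, 96 mm high, standing on the bench. Origin: centre of its underside. To be left alone.
- tape: Roll of black tape lying flat, 62 mm across, 19 mm high. Origin: centre of its underside. To be left alone.
- jar: Small clear jar, 34 mm across, 28 mm high. Origin: centre of its underside. To be left alone.
- circuit: Small green circuit board, 38 x 38 x 9 mm, lying flat. Origin: centre of its underside. To be left alone.

How it is judged:
On the way, in this order (a step that is already met when the one before it is completed fails the run):
1. the cover has been flipped up to at least 1.25 rad (value of joint guard_cover above 1.25 rad), for 0.1 s.
2. the cover rests on the upright brick on the deck, open beyond 1.15 rad, with the robot touching neither (value of joint guard_cover above 1.15 rad and contact force between brick and guard_cover above 0.03 N and angle between brick's own z axis and vertical below 0.15 rad and z of brick in the frame of bench_supply between 0.029 and 0.039 m and contact force between the fingers and brick below 0.01 N and contact force between each of the arm, the fingers and guard_cover below 0.01 N), for 0.3 s.
3. the pointer is on the red mark (within 4.5 mm) with the cover still propped (value of joint guard_cover above 1.15 rad and contact force between brick and guard_cover above 0.03 N and angle between brick's own z axis and vertical below 0.15 rad and z of brick in the frame of bench_supply between 0.029 and 0.039 m and distance between pointer and mark below 0.0045 m), for 0.2 s.
At the end, for the whole second after the job is handed in: The cover rests on the brick, open beyond 1.15 rad; the brick stands upright (within 0.15 rad) and still on the deck (its underside within 5 mm of deck height); the pointer point is within 4.5 mm of the middle of the red mark (all of step 3 and linear speed of brick below 0.02 m/s); the robot touches nothing.
It fails at once if the bottle is moved more than 25 mm (distance of bottle from where it was at the start of the episode above 0.025 m).
It fails at once if the tape roll is moved more than 25 mm (distance of tape from where it was at the start of the episode above 0.025 m).
It fails at once if the jar is moved more than 25 mm (distance of jar from where it was at the start of the episode above 0.025 m).
It fails at once if the circuit board is moved more than 25 mm (distance of circuit from where it was at the start of the episode above 0.025 m).
It also fails if it takes over 72 s, if anything falls off the work surface, if the arm or the gripper's body presses on something with over 40 N, if the wrist force passes 120 N, or if a joint passes its speed limit or range.

## Working session

There is one attempt and no reset: what is moved stays moved. The work goes in short steps, Python scripts to look and compute and a tool call to move; the robot and the scene stay as the last step left them, time stands still between calls to the robot, and variables do not carry over. Pictures are saved under pics/ and viewed, about 8 in all and at most 12, crops included, and the job is handed in when it is done.

Besides the shell and the picture viewer there is one more tool, called after "Call:" as a command line: name --pt "numbers of a row" for each row, then --argument value for the rest. carry_out: Moves the arm, as the interface text tells. Its arguments: {"type":"object","properties":{"plan":{"type":"array"},"newtons":{"type":"number"}},"required":["plan"]}

```bash
ls; mkdir -p pics; cat > h.py <<'E'
import numpy as np, cv2
from scipy.spatial.transform import Rotation as Ro
from cell import arm
def save(n,f):
    im=arm.get_image(n); cv2.imwrite(f,im["pixels"][:,:,::-1]); np.savez(f[:-3]+"npz",**im); return im
E
python3 - <<'E'
from h import *
print(arm.read_state())
for n in("scene","top"):
    im=save(n,f"pics/{n}0.png"); print(n,im["fx"],im["cx"],im["cy"],im["k1"],im["R"],im["t"])
E
```

```text
pics
{'clock': 0.0, 'joint_positions': array([ 1.10438070e+00,  3.51242730e-01,  1.65240851e+00,  2.02393565e-05,
        1.13910121e+00, -8.45708128e-02]), 'joint_vel': array([-0.0003592 , -0.00102403, -0.00013251, -0.000797  , -0.00078693,
        0.00031849]), 'tau': array([ 8.61085791e-04, -5.06111813e+01, -2.91405684e+01, -3.97530380e-05,
        4.61754593e-03, -2.44940742e-05]), 'position': array([0.20485241, 0.51029409, 0.40416067]), 'tool_rot': array([-1.57068005e+00,  1.15409654e-03,  1.18894310e+00]), 'contact_force': array([ 0.35907407, -0.29641735, -0.04197699]), 'moment': array([0.00047137, 0.03782389, 0.02250566]), 'gripper_width': 0.08503885625239885}
scene 543.8520164328645 280.13970957040203 209.05350594984014 -0.13330296806237338 [[ 0.75995704 -0.64989188 -0.01028771]
 [-0.42413982 -0.48385403 -0.76550029]
 [ 0.49251467  0.58611076 -0.6433533 ]] [-0.43447863  0.29923716  1.01392854]
top 530.5761177827268 284.6404605191673 222.91334601981848 -0.13078969931056134 [[-0.02532849 -0.99947171  0.02036576]
 [-0.99607924  0.02350469 -0.08528583]
 [ 0.08476209 -0.02244607 -0.99614836]] [-0.01810782  0.5762812   1.28020321]
```

View pics/top0.png

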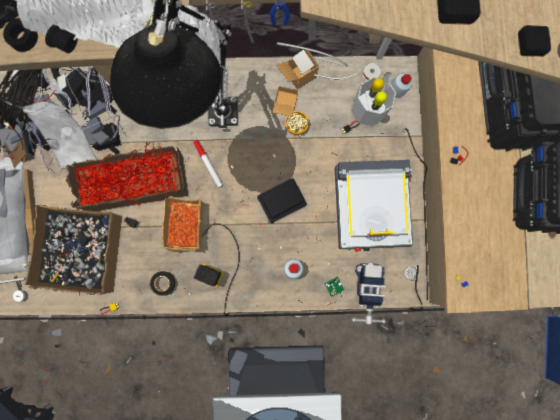

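View pics/scene0.png

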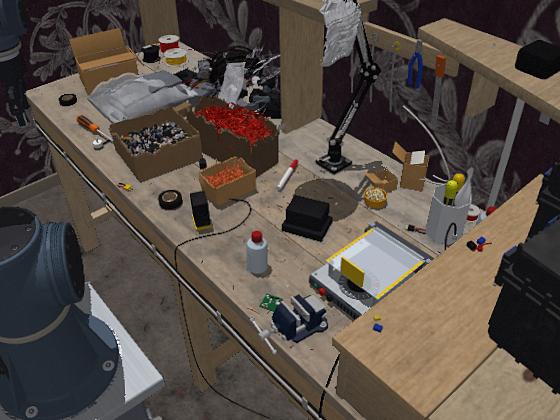

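```bash
cat >> h.py <<'E'
def ray(im,u,v):
    d=np.array([(u-im["cx"])/im["fx"],(v-im["cy"])/im["fy"]]); k=float(im["k1"]); s=d.copy()
    for _ in range(10): s=d/(1+k*(s@s))
    return np.array([*s,1.0])
def wrist(im,pos,rot):
    T=np.eye(4);T[:3,:3]=Ro.from_euler("xyz",rot).as_matrix();T[:3,3]=pos
    M=np.linalg.inv(T@im["mount"]); im["R"],im["t"]=M[:3,:3],M[:3,3]; return im
def onplane(im,u,v,z):
    R,t=np.array(im["R"]),np.array(im["t"]); c=-R.T@t; d=R.T@ray(im,u,v); return c+d*(z-c[2])/d[2]
def proj(im,X):
    p=im["R"]@np.array(X,float)+im["t"]; s=p[:2]/p[2]; s=s*(1+im["k1"]*(s@s)); return np.array([im["fx"]*s[0]+im["cx"],im["fy"]*s[1]+im["cy"]])
E
python3 - <<'E'
from h import *
t=dict(np.load("pics/top0.npz"));s=dict(np.load("pics/scene0.npz"))
a=cv2.resize(t["pixels"][150:260,325:425],None,fx=4,fy=4,interpolation=2)
b=cv2.resize(s["pixels"][210:330,300:440],None,fx=2.8,fy=2.8,interpolation=2)
c=np.zeros((440,800,3),np.uint8);c[:,:400]=a;c[:336,400:792]=b
cv2.imwrite("pics/crop1.png",c[:,:,::-1])
for n,u,v,z in[("brick",208,274,.06),("sup",375,205,.034),("sup fl",341,250,.034),("sup fr",412,246,.034),("sup bl",337,162,.064),("br",411,162,.064),("bottle",293,269,.09),("tape",163,284,.01),("jar",410,272,.02),("circ",333,287,.01),("vise",370,285,.05)]: print(n,onplane(t,u,v,z).round(3))
E
```

```text
brick [0.455 0.154 0.06 ]
sup [ 0.614 -0.256  0.034]
sup fl [ 0.505 -0.168  0.034]
sup fr [ 0.51  -0.344  0.034]
sup bl [ 0.717 -0.162  0.064]
br [ 0.714 -0.344  0.064]
bottle [ 0.462 -0.047  0.09 ]
tape [0.432 0.272 0.01 ]
jar [ 0.446 -0.34   0.02 ]
circ [ 0.415 -0.148  0.01 ]
vise [ 0.419 -0.233  0.05 ]
```

View pics/crop1.png

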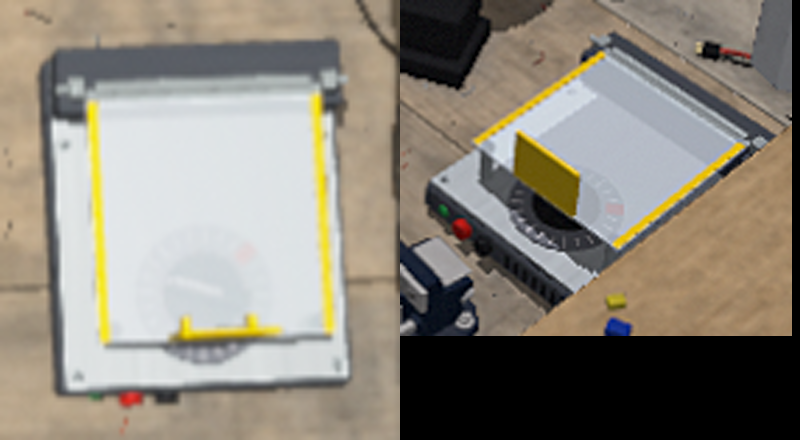

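```bash
python3 - <<'E'
from h import *
t=dict(np.load("pics/top0.npz"));s=dict(np.load("pics/scene0.npz"))
def ymask(im):
    h=cv2.cvtColor(im["pixels"],cv2.COLOR_RGB2HSV); return cv2.inRange(h,(20,120,120),(33,255,255))
m=ymask(t); ys,xs=np.nonzero(m[165:240,335:420]); xs+=335; ys+=165
P=np.array([onplane(t,x,y,.072)[:2] for x,y in zip(xs,ys)])
mid=P[:,1].mean()
for nm,sel in(("L",(xs<355)&(ys<230)),("R",(xs>398)&(ys<230))):
    Q=P[sel]; c=np.polyfit(Q[:,0],Q[:,1],1); print(nm,len(Q),c,"y at .61",np.polyval(c,.61),"x range",Q[:,0].min(),Q[:,0].max())
ts=(xs>365)&(xs<396)&(ys>222); print("tab px",list(zip(xs[ts],ys[ts]))[:90])
print("strip end rows",[ys[xs<355].min(),ys[xs<355].max(),ys[xs>398].min(),ys[xs>398].max()])
m2=ymask(s); n,l,st,ce=cv2.connectedComponentsWithStats(m2[240:300,330:380]); 
for i in range(1,n):
    if st[i,4]>50:
        cs=cv2.findContours((l==i).astype(np.uint8),0,2)[0][0]; print(st[i],(cv2.approxPolyDP(cs,2,True)[:,0]+[330,240]).tolist())
# brick
h=cv2.cvtColor(t["pixels"],cv2.COLOR_RGB2HSV); b=(h[255:295,185:235,2]<60).astype(np.uint8); n,l,st,ce=cv2.connectedComponentsWithStats(b)
i=1+st[1:,4].argmax(); cs=cv2.findContours((l==i).astype(np.uint8),0,2)[0][0]; r=cv2.minAreaRect(cs); print(st[i],r)
B=cv2.boxPoints(r)+[185,255]; print(B); print(np.array([onplane(t,*p,.076) for p in B]).round(4))
c=cv2.resize(t["pixels"][250:300,180:240],None,fx=6,fy=6,interpolation=2); d=cv2.resize(s["pixels"][180:240,170:230],None,fx=6,fy=6,interpolation=2)
o=np.zeros((360,720,3),np.uint8);o[:300,:360]=c;o[:,360:]=d;cv2.imwrite("pics/crop2.png",o[:,:,::-1])
E
```

```text
L 119 [ 0.01883139 -0.19788039] y at .61 -0.18639324318403824 x range 0.5533966358081592 0.6811362730342114
R 122 [ 0.00899505 -0.32832194] y at .61 -0.3228349568558978 x range 0.5500982968164686 0.6836182380705791
tab px [(np.int64(387), np.int64(229)), (np.int64(388), np.int64(229)), (np.int64(370), np.int64(230)), (np.int64(371), np.int64(230)), (np.int64(372), np.int64(230)), (np.int64(387), np.int64(230)), (np.int64(388), np.int64(230)), (np.int64(370), np.int64(231)), (np.int64(371), np.int64(231)), (np.int64(372), np.int64(231)), (np.int64(387), np.int64(231)), (np.int64(388), np.int64(231)), (np.int64(389), np.int64(231)), (np.int64(370), np.int64(232)), (np.int64(371), np.int64(232)), (np.int64(372), np.int64(232)), (np.int64(379), np.int64(232)), (np.int64(380), np.int64(232)), (np.int64(381), np.int64(232)), (np.int64(382), np.int64(232)), (np.int64(383), np.int64(232)), (np.int64(384), np.int64(232)), (np.int64(385), np.int64(232)), (np.int64(386), np.int64(232)), (np.int64(387), np.int64(232)), (np.int64(388), np.int64(232)), (np.int64(389), np.int64(232)), (np.int64(390
[... 1195 characters left out ...]
(234)), (np.int64(378), np.int64(234)), (np.int64(379), np.int64(234)), (np.int64(380), np.int64(234)), (np.int64(381), np.int64(234)), (np.int64(382), np.int64(234)), (np.int64(383), np.int64(234)), (np.int64(384), np.int64(234))]
strip end rows [np.int64(176), np.int64(235), np.int64(174), np.int64(232)]
[ 0  0 28 20 83] [[357, 240], [336, 252], [330, 259]]
[ 10  11  26  20 333] ((22.40517234802246, 19.88793182373047), (22.978628158569336, 15.231547355651855), 23.198589324951172)
[[193.84482574 277.36207008]
 [199.84482574 263.36207008]
 [220.96551895 272.41379356]
 [214.96551895 286.41379356]]
[[0.4482 0.1852 0.076 ]
 [0.4807 0.1706 0.076 ]
 [0.4583 0.1212 0.076 ]
 [0.4259 0.1359 0.076 ]]
```

View pics/crop2.png

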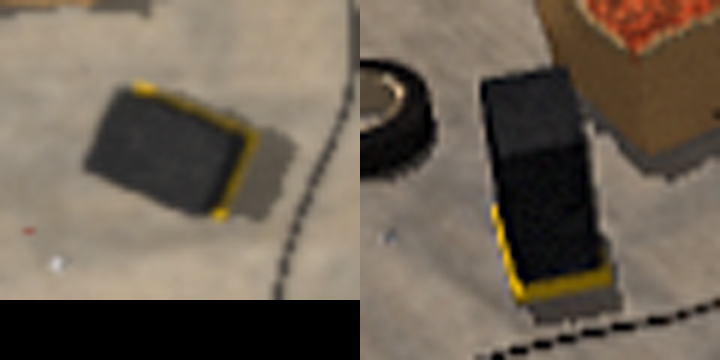

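Call:
carry_out --pt "85 -0.5 0 -0.8 0" --pt "85 -0.5 0 -0.8 0" --pt "85 -0.5 0 -0.8 0" --pt "85 -0.5 0 -0.8 0" --pt "85 -0.5 0 -0.8 0" --pt "85 -0.5 0 -0.8 0" --pt "85 -0.5 0 -0.8 0" --pt "85 -0.5 0 -0.8 0" --newtons 50

```text
clock: 0.77
position: [0.3854, 0.2606, 0.4019]
tool_rot: [-1.569, 0.003, 1.199]
contact_force: [0.5, -0.2, -0.4]
gripper_width: 0.0848
```

Call:
carry_out --pt "85 -0.5 0 -0.8 0" --pt "85 -0.5 0 -0.8 0" --pt "85 -0.5 0 -0.8 0" --pt "85 0 0 0 0"

```text
clock: 1.1
position: [0.4578, 0.1602, 0.4015]
tool_rot: [-1.569, 0.004, 1.196]
contact_force: [-1.3, 1.0, -0.3]
gripper_width: 0.0853
```

```bash
cat >> h.py <<'E'
def to(p,yaw=None):
    s=arm.read_state(); R=Ro.from_euler("xyz",s["tool_rot"]).as_matrix()
    d=R.T@(np.array(p)-s["position"])/.04; cur=np.arctan2(R[1,0],R[0,0])
    print("clock %.2f"%s["clock"],"pos",s["position"].round(4),"yaw %.3f"%cur,"j6 %.2f"%s["joint_positions"][5],"w %.4f"%s["gripper_width"],"F",s["contact_force"].round(1))
    print("  units",d.round(2),"n>=%.1f"%(np.linalg.norm(d)),"twist",None if yaw is None else round(cur-yaw,3))
def wshot(f):
    s=arm.read_state(); im=wrist(save("wrist",f),s["position"],s["tool_rot"]); np.savez(f[:-3]+"npz",**im); return im
E
python3 - <<'E'
from h import *
to([.453,.153,.215]); wshot("pics/w1.png")
t=dict(np.load("pics/top0.npz"))
for u,v in((222.6,271.3),(216.3,285.9),(202.2,263.6)): print(onplane(t,u,v,0).round(4))
E
```

```text
clock 1.10 pos [0.4578 0.1602 0.4015] yaw 1.196 j6 -0.95 w 0.0853 F [-1.3  1.  -0.3]
  units [-0.19  4.66  0.04] n>=4.7 twist None
[0.4606 0.1247 0.    ]
[0.4248 0.141  0.    ]
[0.4809 0.1753 0.    ]
```

View pics/w1.png

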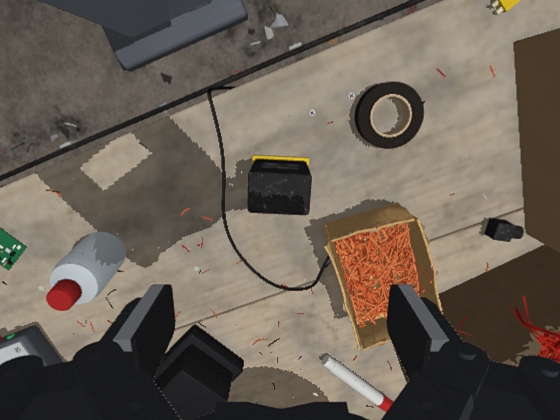

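```bash
python3 - <<'E'
from h import *
im=dict(np.load("pics/w1.npz"))
h=cv2.cvtColor(im["pixels"],cv2.COLOR_RGB2HSV)
b=(h[145:225,235:325,2]<75).astype(np.uint8); n,l,st,ce=cv2.connectedComponentsWithStats(b); i=1+st[1:,4].argmax()
ys,xs=np.nonzero(l==i); ys+=145; xs+=235
bot=[(x,ys[xs==x].max()+.5) for x in range(254,306)]
lef=[(xs[ys==y].min()-.5,y) for y in range(182,208)]; rig=[(xs[ys==y].max()+.5,y) for y in range(182,208)]
g=[]
for nm,e in(("bot",bot),("left",lef),("right",rig)):
    P=np.array([onplane(im,*p,.076)[:2] for p in e]); m=np.median(P,0); d=np.linalg.svd(P-P.mean(0))[2][0]; print(nm,e[0],e[-1],m.round(4),"dir",np.arctan2(d[1],d[0]).round(3)); g.append((m,d))
y=cv2.inRange(h[145:175,235:325],(18,100,100),(35,255,255)); yy,xx=np.nonzero(y); 
P=np.array([onplane(im,x+235,yy[xx==x].min()+145-.5,0.0)[:2] for x in range(16,72) if (xx==x).any()]); d=np.linalg.svd(P-P.mean(0))[2][0]; print("yellow far edge z0",P.mean(0),np.arctan2(d[1],d[0]))
E
```

```text
bot (254, np.float64(212.5)) (305, np.float64(214.5)) [0.4698 0.153 ] dir 1.147
left (np.float64(247.5), 182) (np.float64(246.5), 207) [0.445  0.1346] dir -0.446
right (np.float64(310.5), 182) (np.float64(309.5), 207) [0.4639 0.1826] dir -0.407
yellow far edge z0 [0.4353654  0.16552106] 1.1545071010057506
```

Call:
carry_out --pt "85 0 0.8 0.1 0.046" --pt "85 0 1 0 0" --pt "85 0 1 0 0" --pt "85 0 0.9 0 0" --pt "85 0 0.6 0 0" --pt "85 0 0.3 0 0"

```text
clock: 1.65
position: [0.4512, 0.1659, 0.2139]
tool_rot: [-1.574, -0.002, 1.147]
contact_force: [-1.0, -0.3, 0.0]
gripper_width: 0.085
```

```bash
python3 -c "
from h import *
to([.453,.159,.215],1.15)"
```

```text
clock 1.65 pos [0.4512 0.1659 0.2139] yaw 1.147 j6 -0.89 w 0.0850 F [-1.  -0.3  0. ]
  units [-0.14 -0.03 -0.11] n>=0.2 twist -0.003
```

Call:
carry_out --pt "85 -0.14 0 -0.11 0" --pt "50 0 0 0 0" --pt "50 0 0 0 0" --pt "50 0 0 0 0" --pt "50 0 0 0 0" --newtons 60

```text
clock: 2.07
position: [0.4513, 0.1605, 0.2135]
tool_rot: [-1.571, -0.0, 1.149]
contact_force: [-0.3, 0.3, -2.2]
gripper_width: 0.0552
```

Call:
carry_out --pt "50 0 -0.6 0 0" --pt "50 0 -0.9 0 -0.11" --pt "50 0 -0.8 0 -0.11" --pt "50 0 -0.5 0 -0.11" --pt "50 0 -0.2 0 -0.11"

```text
clock: 2.48
position: [0.45, 0.1606, 0.34]
tool_rot: [-1.57, 0.0, 1.603]
contact_force: [1.2, 0.1, -3.1]
gripper_width: 0.055
```

```bash
python3 -c "
from h import *
to([.54,-.112,.335],1.585)"
```

```text
clock 2.48 pos [0.45   0.1606 0.34  ] yaw 1.603 j6 -1.36 w 0.0550 F [ 1.2  0.1 -3.1]
  units [-6.89  0.12 -2.03] n>=7.2 twist 0.018
```

Call:
carry_out --pt "50 -0.85 0 -0.26 0.018" --pt "50 -0.85 0 -0.26 0" --pt "50 -0.85 0 -0.26 0" --pt "50 -0.85 0 -0.26 0" --pt "50 -0.85 0 -0.26 0" --pt "50 -0.85 0 -0.26 0" --pt "50 -0.85 0 -0.26 0" --pt "50 -0.85 0 -0.26 0"

```text
clock: 3.15
position: [0.5405, -0.1144, 0.3513]
tool_rot: [-1.586, -0.001, 1.603]
contact_force: [0.3, 0.8, -2.3]
gripper_width: 0.0552
```

```bash
python3 -c "
from h import *
to([.54,-.112,.2140],1.585)"
```

```text
clock 3.15 pos [ 0.5405 -0.1144  0.3513] yaw 1.603 j6 -1.90 w 0.0552 F [ 0.3  0.8 -2.3]
  units [0.06 3.43 0.06] n>=3.4 twist 0.018
```

Call:
carry_out --pt "50 0.03 0.9 0 0.018" --pt "50 0 0.9 0 0" --pt "50 0 0.8 0 0" --pt "50 0 0.5 0 0" --pt "50 0 0.2 0 0" --pt "50 0 0.0 0 0"

```text
clock: 3.65
position: [0.5453, -0.1215, 0.2205]
tool_rot: [-1.598, 0.003, 1.576]
contact_force: [0.3, 0.1, -2.0]
gripper_width: 0.0555
```

```bash
python3 -c "
from h import *
to([.54,-.112,.2140],1.585)"
```

```text
clock 3.65 pos [ 0.5453 -0.1215  0.2205] yaw 1.576 j6 -1.88 w 0.0555 F [ 0.3  0.1 -2. ]
  units [0.24 0.16 0.14] n>=0.3 twist -0.009
```

Call:
carry_out --pt "50 0.2 0.1 0.1 0" --pt "50 0 0.08 0 0"

```text
clock: 3.82
position: [0.5417, -0.1129, 0.2151]
tool_rot: [-1.601, 0.004, 1.576]
contact_force: [-0.1, 0.7, -3.3]
gripper_width: 0.0553
```

Call:
carry_out --pt "85 0 0 0 0" --pt "85 0 0 0 0" --pt "85 0 0 0 0" --pt "85 0 -0.5 0 0"

```text
clock: 4.15
position: [0.5414, -0.1119, 0.237]
tool_rot: [-1.604, 0.005, 1.577]
contact_force: [-1.3, -0.3, -0.1]
gripper_width: 0.085
```

```bash
python3 -c "
from h import *
to([.47,-.25,.42],1.585)"
```

```text
clock 4.15 pos [ 0.5414 -0.1119  0.237 ] yaw 1.577 j6 -1.87 w 0.0850 F [-1.3 -0.3 -0.1]
  units [-3.46 -4.61  1.66] n>=6.0 twist -0.008
```

Call:
carry_out --pt "85 0 -0.9 0 0" --pt "85 -0.5 -0.7 0 0" --pt "85 -0.7 -0.7 -0.1 0" --pt "85 -0.7 -0.7 -0.1 0" --pt "85 -0.7 -0.6 -0.1 0" --pt "85 -0.6 -0.6 -0.1 0" --pt "85 -0.4 -0.2 -0.1 0" --pt "85 0 0 0 0"

```text
clock: 4.82
position: [0.5559, -0.2598, 0.4347]
tool_rot: [-1.617, 0.013, 1.58]
contact_force: [0.1, 0.0, 0.3]
gripper_width: 0.085
```

```bash
python3 -c "
from h import *
to([.56,-.254,.42],1.585); wshot('pics/w2.png')"
```

```text
clock 4.82 pos [ 0.5559 -0.2598  0.4347] yaw 1.580 j6 -2.10 w 0.0850 F [0.1 0.  0.3]
  units [ 0.15  0.37 -0.09] n>=0.4 twist -0.005
```

View pics/w2.png

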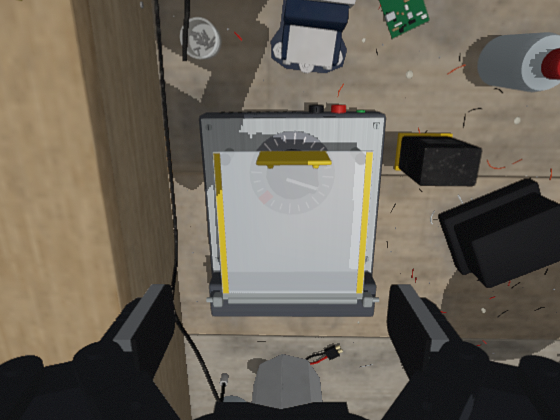

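```bash
python3 - <<'E'
from h import *
im=dict(np.load("pics/w2.npz"))
h=cv2.cvtColor(im["pixels"],cv2.COLOR_RGB2HSV); m=cv2.inRange(h,(20,120,120),(33,255,255))
ys,xs=np.nonzero(m)
for nm,x0,x1 in(("R",212,232),("L",352,378)):
    e=[];rows=[y for y in range(170,280)]
    for y in rows:
        q=xs[(ys==y)&(xs>x0)&(xs<x1)]
        if len(q): e.append(onplane(im,q.min()-.5 if nm=="R" else q.max()+.5,y,.072)[:2])
    e=np.array(e);c=np.polyfit(e[:,0],e[:,1],1); q=ys[(xs>x0)&(xs<x1)&(ys>140)&(ys<305)]
    print(nm,c,"y@.61",np.polyval(c,.61),"rows",q.min(),q.max())
s=(xs>250)&(xs<340)&(ys>145)&(ys<172); 
for y in range(148,172):
    q=xs[s&(ys==y)]
    if len(q): print(y,q.min(),q.max(),len(q),end=' | ')
print()
for nm,u,v,z in[("tabtopL",331.5,164,.114),("tabtopR",255.5,164,.114),("frontL",386,113,.034),("frontR",201,115,.034),("backL",374,316.5,.064),("backR",212,316.5,.064),("brick tl",397,137,0.),("brickbl",403,172,.076),("brickbr",474,187,.076),("bricktr",480,149,.076),("brick-tl",405,138,.076)]: print(nm,onplane(im,u,v,z).round(4))
E
```

```text
R [ 0.01012714 -0.33005484] y@.61 -0.3238772898848041 rows 154 292
L [ 0.02269933 -0.19611155] y@.61 -0.18226496018317462 rows 152 292
160 308 330 23 | 161 307 330 24 | 162 257 330 74 | 163 259 331 49 | 164 308 330 23 | 165 312 318 7 | 166 313 318 6 | 167 313 317 5 | 
tabtopL [ 0.5421 -0.2245  0.114 ]
tabtopR [ 0.5429 -0.2839  0.114 ]
frontL [ 0.5099 -0.1652  0.034 ]
frontR [ 0.5138 -0.342   0.034 ]
backL [ 0.7187 -0.1629  0.064 ]
backR [ 0.7221 -0.3373  0.064 ]
brick tl [ 0.5374 -0.142   0.    ]
brickbl [ 0.557  -0.1556  0.076 ]
brickbr [ 0.5699 -0.09    0.076 ]
bricktr [ 0.5356 -0.0914  0.076 ]
brick-tl [ 0.527  -0.1576  0.076 ]
```

Call:
carry_out --pt "85 0.1 0.7 0.1 -0.005" --pt "85 0.03 0.9 0.05 0" --pt "85 0 0.9 0 0" --pt "85 0 0.7 0 0" --pt "85 0 0.4 0 0" --pt "85 0 0 0 0" --newtons 30

```text
clock: 5.37
position: [0.5552, -0.25, 0.2853]
tool_rot: [-1.62, 0.014, 1.588]
contact_force: [-0.1, 0.0, -0.4]
gripper_width: 0.0849
```

```bash
cat >> h.py <<'E'
X0,Y0,YAW=.614,-.2535,.015
def sup(x,y,z): return np.array([X0+x*np.cos(YAW)-y*np.sin(YAW),Y0+x*np.sin(YAW)+y*np.cos(YAW),z])
def tog(g,yaw=None):  # like to(), for the grasp point
    s=arm.read_state(); R=Ro.from_euler("xyz",s["tool_rot"]).as_matrix(); print("grasp",(s["position"]+.155*R[:,1]).round(4),"rot",s["tool_rot"].round(3)); to(np.array(g)-.155*R[:,1],yaw)
E
python3 -c "
from h import *
tog(sup(-.074,0,.102),1.585)"
```

```text
grasp [ 0.5629 -0.252   0.1306] rot [-1.62   0.014  1.588]
clock 5.37 pos [ 0.5552 -0.25    0.2853] yaw 1.588 j6 -2.10 w 0.0849 F [-0.1  0.  -0.4]
  units [-0.05  0.69  0.61] n>=0.9 twist 0.003
```

Call:
carry_out --pt "85 -0.03 0 0.62 0" --pt "85 0 0.35 0 0" --pt "85 0 0.34 0 0" --pt "55 0 0 0 0" --pt "55 0 0 0 0" --pt "55 0 0 0 0" --pt "55 0 0 0 0"

```text
clock: 5.95
position: [0.5305, -0.2513, 0.2612]
tool_rot: [-1.621, 0.022, 1.592]
contact_force: [3.8, 8.4, -2.0]
gripper_width: 0.0587
```

```bash
python3 -c "
from h import *
tog(sup(-.074,0,.102),1.585)
im=wshot('pics/w3.png'); print(proj(im,sup(-.076,0,.114)))"
```

```text
grasp [ 0.5384 -0.2545  0.1065] rot [-1.621  0.022  1.592]
clock 5.95 pos [ 0.5305 -0.2513  0.2612] yaw 1.592 j6 -2.12 w 0.0587 F [ 3.8  8.4 -2. ]
  units [-0.    0.11 -0.03] n>=0.1 twist 0.007
[280.11336076 322.78102863]
```

View pics/w3.png

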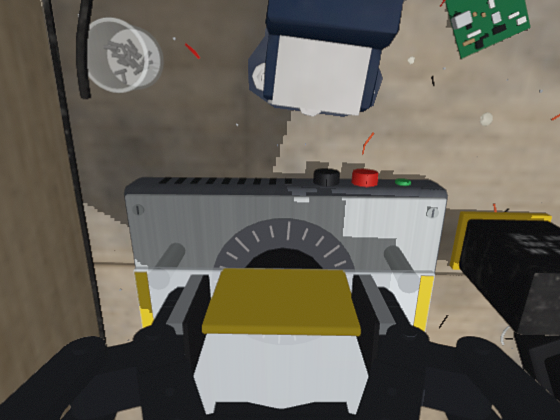

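```bash
cat > arc.py <<'E'
from h import *
import sys
n=int(sys.argv[1]); dth=float(sys.argv[2])
s=arm.read_state(); R=Ro.from_euler("xyz",s["tool_rot"]).as_matrix(); g=s["position"]+.155*R[:,1]
H=sup(.078,0,.070); r0=.158; a=np.arctan2(g[2]-H[2],-(g[0]-H[0])); r=np.hypot(g[2]-H[2],g[0]-H[0])
print("theta %.3f r %.4f y %.4f"%(a-.235,r,g[1]),"rot",s["tool_rot"].round(3),"F",s["contact_force"].round(1),"w",s["gripper_width"].round(4),"t",s["clock"])
pt=lambda b: H+np.array([-r0*np.cos(b),-r0*np.cos(b)*.015,r0*np.sin(b)])
p=g
for i in range(1,n+1):
    q=pt(a+i*dth); print((R.T@(q-p)/.04).round(2).tolist()); p=q
E
python3 arc.py 8 .09
```

```text
Traceback (most recent call last):
  File "arc.py", line 6, in <module>
    print("theta %.3f r %.4f y %.4f"%(a-.235,r,g[1]),"rot",s["tool_rot"].round(3),"F",s["contact_force"].round(1),"w",s["gripper_width"].round(4),"t",s["clock"])
                                                                                                                      ^^^^^^^^^^^^^^^^^^^^^^^^
AttributeError: 'float' object has no attribute 'round'
```

```bash
sed -i 's/s\["gripper_width"\].round(4)/round(s["gripper_width"],4)/' arc.py; python3 arc.py 8 .09
```

```text
theta -0.001 r 0.1577 y -0.2541 rot [-1.621  0.021  1.592] F [-2.1 -3.9 -0.5] w 0.0585 t 6.0
[-0.02, -0.34, -0.11]
[-0.01, -0.32, -0.14]
[-0.01, -0.31, -0.17]
[-0.01, -0.29, -0.2]
[-0.01, -0.27, -0.23]
[-0.01, -0.25, -0.25]
[-0.01, -0.23, -0.27]
[-0.01, -0.2, -0.29]
```

Call:
carry_out --pt "55 -0.01 -0.34 -0.11 0" --pt "55 -0.01 -0.32 -0.14 0" --pt "55 -0.01 -0.31 -0.17 0" --pt "55 -0.01 -0.29 -0.2 0" --pt "55 -0.01 -0.27 -0.23 0"

```text
clock: 6.42
position: [0.5623, -0.2501, 0.3277]
tool_rot: [-1.623, 0.023, 1.592]
contact_force: [5.3, -3.9, -10.4]
gripper_width: 0.0587
```

```bash
python3 arc.py 8 .09
```

```text
theta 0.468 r 0.1593 y -0.2535 rot [-1.623  0.023  1.592] F [  5.3  -3.9 -10.4] w 0.0587 t 6.4167
[-0.02, -0.22, -0.28]
[-0.01, -0.22, -0.28]
[-0.01, -0.2, -0.3]
[-0.01, -0.17, -0.31]
[-0.01, -0.14, -0.33]
[-0.0, -0.11, -0.34]
[-0.0, -0.08, -0.35]
[-0.0, -0.05, -0.35]
```

Call:
carry_out --pt "55 -0.01 -0.22 -0.28 0" --pt "55 -0.01 -0.22 -0.28 0" --pt "55 -0.01 -0.2 -0.3 0" --pt "55 -0.01 -0.17 -0.31 0" --pt "55 -0.01 -0.14 -0.33 0" --pt "55 0 -0.11 -0.34 0" --pt "55 0 -0.08 -0.35 0"

```text
clock: 7.0
position: [0.6488, -0.2479, 0.3828]
tool_rot: [-1.615, 0.026, 1.593]
contact_force: [-1.7, -7.6, -8.0]
gripper_width: 0.0582
```

```bash
python3 arc.py 8 .09
```

```text
theta 1.110 r 0.1622 y -0.2518 rot [-1.615  0.026  1.593] F [-1.7 -7.6 -8. ] w 0.0582 t 7.0
[-0.03, 0.05, -0.37]
[-0.0, -0.02, -0.36]
[-0.0, 0.02, -0.36]
[-0.0, 0.05, -0.35]
[-0.0, 0.08, -0.35]
[-0.0, 0.11, -0.34]
[0.0, 0.14, -0.33]
[0.0, 0.17, -0.31]
```

Call:
carry_out --pt "55 -0.02 0.0 -0.37 0" --pt "55 0 0 -0.36 0" --pt "55 0 0.02 -0.36 0" --pt "55 0 0.05 -0.35 0" --pt "55 0 0.08 -0.35 0" --pt "55 0 0.11 -0.34 0"

```text
clock: 7.5
position: [0.7359, -0.2458, 0.382]
tool_rot: [-1.607, 0.03, 1.594]
contact_force: [-3.1, -2.3, -2.2]
gripper_width: 0.0587
```

```bash
python3 arc.py 3 .05; python3 -c "
from h import *
to([.545,-.114,.215],1.585)"
```

```text
theta 1.641 r 0.1648 y -0.2504 rot [-1.607  0.03   1.594] F [-3.1 -2.3 -2.2] w 0.0587 t 7.5
[-0.02, 0.23, -0.13]
[0.0, 0.08, -0.18]
[0.0, 0.09, -0.18]
clock 7.50 pos [ 0.7359 -0.2458  0.382 ] yaw 1.594 j6 -1.97 w 0.0587 F [-3.1 -2.3 -2.2]
  units [3.53 3.9  4.84] n>=7.1 twist 0.009
```

Call:
carry_out --pt "55 0 0.08 -0.15 0" --pt "55 0 0.09 -0.18 0"

```text
clock: 7.67
position: [0.7504, -0.2453, 0.3771]
tool_rot: [-1.607, 0.032, 1.594]
contact_force: [-2.9, -2.8, -0.0]
gripper_width: 0.0583
```

```bash
python3 arc.py 1 .05
```

```text
theta 1.734 r 0.1652 y -0.2501 rot [-1.607  0.032  1.594] F [-2.9 -2.8 -0. ] w 0.0583 t 7.6667
[-0.02, 0.25, -0.1]
```

Call:
carry_out --pt "85 0 0 0 0" --pt "85 0 0 0 0" --pt "85 0 -0.9 0 0" --pt "85 0.4 -0.2 0.8 0" --pt "85 0.5 0.1 0.8 0" --pt "85 0.55 0.3 0.75 0" --pt "85 0.55 0.5 0.65 0" --pt "85 0.55 0.6 0.55 0"

```text
clock: 8.33
position: [0.6041, -0.1452, 0.3632]
tool_rot: [-1.634, 0.038, 1.592]
contact_force: [1.0, -0.4, -0.0]
gripper_width: 0.0851
```

Call:
carry_out --pt "85 0.5 0.7 0.5 0.004" --pt "85 0.4 0.5 0.4 0.004"

```text
clock: 8.5
position: [0.5659, -0.1088, 0.3124]
tool_rot: [-1.638, 0.038, 1.584]
contact_force: [0.6, 0.1, -1.3]
gripper_width: 0.0849
```

```bash
python3 - <<'E'
from h import *
tog([.549,-.114,.0585],1.585)
im=wshot('pics/w4.png')
s=save("scene","pics/s4.png")
a=cv2.resize(s["pixels"][160:330,240:450],None,fx=1.9,fy=1.9)
o=np.zeros((420,800,3),np.uint8);o[:315,:420]=cv2.resize(im["pixels"],(420,315));o[:323,400:799]=a[:, :399];cv2.imwrite("pics/c4.png",o[:,:,::-1])
E
```

```text
grasp [ 0.5764 -0.1145  0.1579] rot [-1.638  0.038  1.584]
clock 8.50 pos [ 0.5659 -0.1088  0.3124] yaw 1.584 j6 -1.84 w 0.0849 F [ 0.6  0.1 -1.3]
  units [0.11 2.43 0.85] n>=2.6 twist -0.001
```

View pics/c4.png

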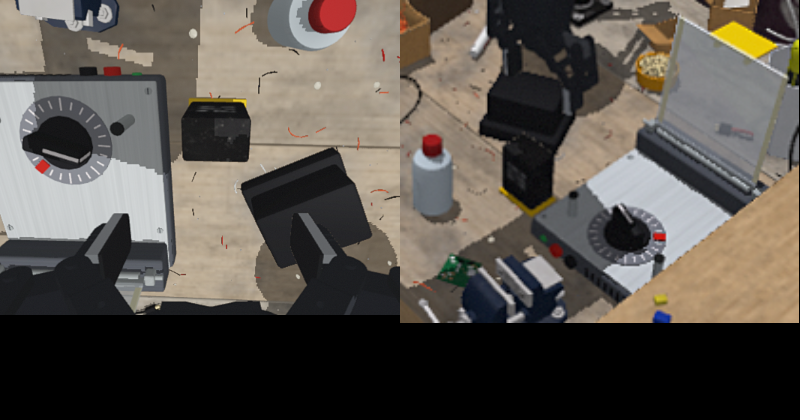

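```bash
python3 - <<'E'
from h import *
im=dict(np.load('pics/w4.npz'))
P=np.array([onplane(im,*p,.076) for p in((245,152),(331,152),(331,213),(245,211))]);print(P.round(4),P.mean(0))
print(onplane(im,257,132,0),onplane(im,330,132,0))
tog([P.mean(0)[0],P.mean(0)[1],.0585],1.585)
E
```

```text
[[ 0.5325 -0.1377  0.076 ]
 [ 0.5315 -0.0909  0.076 ]
 [ 0.5669 -0.0886  0.076 ]
 [ 0.5671 -0.1385  0.076 ]] [ 0.54950744 -0.11394995  0.076     ]
[ 0.53377563 -0.13851177  0.        ] [ 0.53272075 -0.08483445  0.        ]
grasp [ 0.5749 -0.1134  0.1562] rot [-1.632  0.036  1.586]
clock 8.60 pos [ 0.5653 -0.108   0.3108] yaw 1.586 j6 -1.84 w 0.0851 F [ 0.1 -0.1  0.9]
  units [0.08 2.4  0.78] n>=2.5 twist 0.001
```

Call:
carry_out --pt "85 0.08 0.5 0.65 0" --pt "85 0 0.8 0.13 0" --pt "85 0 0.75 0 0" --pt "85 0 0.35 0 0" --pt "50 0 0 0 0" --pt "50 0 0 0 0" --pt "50 0 0 0 0" --pt "50 0 0 0 0" --newtons 60

```text
clock: 9.27
position: [0.5422, -0.1094, 0.2208]
tool_rot: [-1.65, 0.039, 1.585]
contact_force: [0.3, -0.0, -3.0]
gripper_width: 0.0551
```

```bash
python3 -c "
from h import *
tog(sup(.024,0,.150),1.585)"
```

```text
grasp [ 0.5546 -0.1153  0.0664] rot [-1.65   0.039  1.585]
clock 9.27 pos [ 0.5422 -0.1094  0.2208] yaw 1.585 j6 -1.85 w 0.0551 F [ 0.3 -0.  -3. ]
  units [-3.55 -1.78 -2.18] n>=4.5 twist 0.0
```

Call:
carry_out --pt "50 0 -0.8 0 0" --pt "50 -0.4 -0.7 -0.2 0" --pt "50 -0.75 -0.3 -0.5 0" --pt "50 -0.75 0 -0.55 0" --pt "50 -0.75 0 -0.5 0" --pt "50 -0.55 0 -0.35 0" --pt "50 -0.3 0 -0.2 0"

```text
clock: 9.85
position: [0.632, -0.2478, 0.3182]
tool_rot: [-1.656, 0.042, 1.59]
contact_force: [0.5, 0.3, -3.6]
gripper_width: 0.0551
```

```bash
python3 -c "
from h import *
tog(sup(.03,0,.1004),1.585)"
```

```text
grasp [ 0.6452 -0.2541  0.1639] rot [-1.656  0.042  1.59 ]
clock 9.85 pos [ 0.632  -0.2478  0.3182] yaw 1.590 j6 -2.03 w 0.0551 F [ 0.5  0.3 -3.6]
  units [0.09 1.58 0.17] n>=1.6 twist 0.005
```

Call:
carry_out --pt "50 0.09 0.6 0.1 0.005" --pt "50 0 0.55 0.05 0" --pt "50 0 0.3 0 0" --pt "50 0 0.1 0 0"

```text
clock: 10.18
position: [0.6335, -0.2515, 0.2607]
tool_rot: [-1.666, 0.047, 1.581]
contact_force: [-0.3, 0.2, -3.4]
gripper_width: 0.055
```

```bash
python3 -c "
from h import *
tog(sup(.03,0,.1004),1.585)"
```

```text
grasp [ 0.6484 -0.2585  0.1066] rot [-1.666  0.047  1.581]
clock 10.18 pos [ 0.6335 -0.2515  0.2607] yaw 1.581 j6 -2.03 w 0.0550 F [-0.3  0.2 -3.4]
  units [0.15 0.14 0.12] n>=0.2 twist -0.004
```

Call:
carry_out --pt "50 0.12 0.12 0.1 0" --pt "50 0 0.06 0 0"

```text
clock: 10.35
position: [0.63, -0.2465, 0.2532]
tool_rot: [-1.666, 0.047, 1.581]
contact_force: [-1.3, 3.3, 0.8]
gripper_width: 0.0552
```

```bash
python3 -c "
from h import *
tog(sup(.03,0,.1004),1.585)"
```

```text
grasp [ 0.6448 -0.2535  0.0991] rot [-1.666  0.047  1.581]
clock 10.35 pos [ 0.63   -0.2465  0.2532] yaw 1.581 j6 -2.02 w 0.0552 F [-1.3  3.3  0.8]
  units [ 0.01 -0.04  0.02] n>=0.0 twist -0.004
```

Call:
carry_out --pt "85 0 0 0 0" --pt "85 0 0 0 0" --pt "85 0 -0.7 0 0" --pt "85 0 -0.9 0 0" --pt "0 0 0 0.7 0" --pt "0 0 0 0.4 0" --pt "0 0 0 0.1 0" --pt "0 0 0 0 0"

```text
clock: 11.02
position: [0.5762, -0.243, 0.3237]
tool_rot: [-1.679, 0.053, 1.583]
contact_force: [0.1, 0.6, -0.6]
gripper_width: 0.0381
```

```bash
python3 - <<'E'
from h import *
tog(sup(-.014,0,.073),1.585)
s=save("scene","pics/s5.png")
cv2.imwrite("pics/c5.png",cv2.resize(s["pixels"][150:330,270:450],None,fx=3,fy=3)[:,:,::-1])
E
```

```text
grasp [ 0.593  -0.2511  0.1699] rot [-1.679  0.053  1.583]
clock 11.02 pos [ 0.5762 -0.243   0.3237] yaw 1.583 j6 -2.06 w 0.0381 F [ 0.1  0.6 -0.6]
  units [0.06 2.43 0.09] n>=2.4 twist -0.002
```

View pics/c5.png

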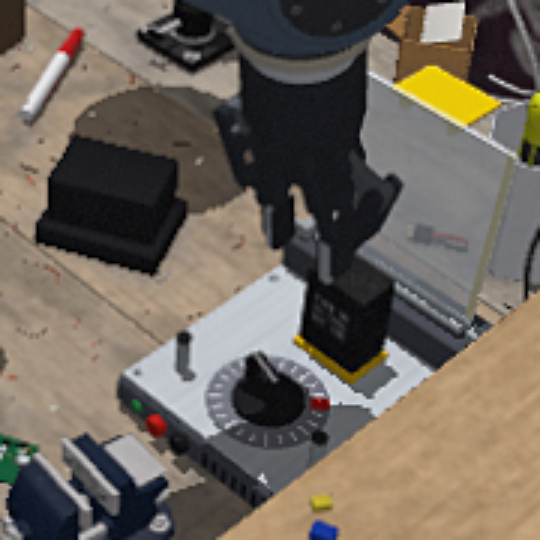

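Call:
carry_out --pt "0 0.06 0.6 0.06 0" --pt "0 0 0.7 0 0" --pt "0 0 0.65 0 0" --pt "0 0 0.4 0 0" --pt "0 0 0.1 0 0"

```text
clock: 11.48
position: [0.5905, -0.2464, 0.2258]
tool_rot: [-1.688, 0.058, 1.584]
contact_force: [0.9, -0.6, -0.3]
gripper_width: -0.0
```

```bash
python3 -c "
from h import *
tog(sup(-.014,0,.073),1.585)"
```

```text
grasp [ 0.6088 -0.2551  0.0721] rot [-1.688  0.058  1.584]
clock 11.48 pos [ 0.5905 -0.2464  0.2258] yaw 1.584 j6 -2.06 w -0.0000 F [ 0.9 -0.6 -0.3]
  units [ 0.04 -0.05  0.21] n>=0.2 twist -0.001
```

Call:
carry_out --pt "0 0.02 0.01 -0.12 0" --pt "0 0.02 0.01 -0.12 0" --pt "0 0 0.01 -0.12 0"

```text
clock: 11.73
position: [0.6065, -0.2444, 0.2256]
tool_rot: [-1.685, 0.057, 1.584]
contact_force: [-2.5, -0.0, 0.1]
gripper_width: 0.0003
```

```bash
python3 -c "
from h import *
tog(sup(.013,0,.073),1.585)"
```

```text
grasp [ 0.6243 -0.2529  0.0718] rot [-1.685  0.057  1.584]
clock 11.73 pos [ 0.6065 -0.2444  0.2256] yaw 1.584 j6 -2.04 w 0.0003 F [-2.5 -0.   0.1]
  units [-0.01 -0.02 -0.07] n>=0.1 twist -0.001
```

Call:
carry_out --pt "0 0 0.01 -0.1 0" --pt "0 0 0.01 -0.06 0"

```text
clock: 11.9
position: [0.6122, -0.2447, 0.2258]
tool_rot: [-1.676, 0.056, 1.586]
contact_force: [-26.6, -6.8, -0.1]
gripper_width: -0.0001
```

```bash
python3 -c "
from h import *
tog(sup(.013,0,.073),1.585)"
```

```text
grasp [ 0.6287 -0.253   0.0719] rot [-1.676  0.056  1.586]
clock 11.90 pos [ 0.6122 -0.2447  0.2258] yaw 1.586 j6 -2.04 w -0.0001 F [-26.6  -6.8  -0.1]
  units [-0.01 -0.03  0.04] n>=0.1 twist 0.001
```

Call:
carry_out --pt "0 0 0 0.35 0" --pt "0 0 -0.6 0.15 0" --pt "0 0 -0.9 0.2 0" --pt "0 0 -0.9 0.2 0" --pt "0 0 -0.8 0.2 0" --pt "0 0 -0.4 0 0"

```text
clock: 12.4
position: [0.5532, -0.2374, 0.3706]
tool_rot: [-1.676, 0.056, 1.586]
contact_force: [0.1, 0.1, -0.2]
gripper_width: -0.0002
```

```bash
python3 - <<'E'
from h import *
tog(sup(-.046,0,.1))
im=wshot("pics/w6.png"); s=save("scene","pics/s6.png")
o=np.zeros((420,800,3),np.uint8);o[:300,:400]=cv2.resize(im["pixels"],(400,300));o[:400,400:]=cv2.resize(s["pixels"][150:330,270:450],(400,400));cv2.imwrite("pics/c6.png",o[:,:,::-1])
E
```

```text
grasp [ 0.5695 -0.2457  0.2167] rot [-1.676  0.056  1.586]
clock 12.40 pos [ 0.5532 -0.2374  0.3706] yaw 1.586 j6 -2.07 w -0.0002 F [ 0.1  0.1 -0.2]
  units [-0.05  2.9   0.35] n>=2.9 twist None
```

View pics/c6.png

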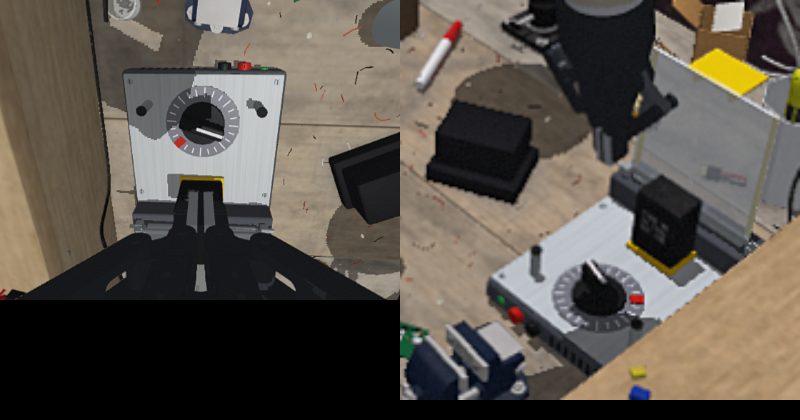

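```bash
cat > knob.py <<'E'
from h import *
def analyse(im,ctr=None):
    h=cv2.cvtColor(im["pixels"],cv2.COLOR_RGB2HSV)
    K=sup(-.046,0,.0355); k=proj(im,K).astype(int); r=70
    y0,x0=max(k[1]-r,0),k[0]-r; sub=h[y0:k[1]+r,x0:k[0]+r]
    red=((sub[...,0]<8)|(sub[...,0]>172))&(sub[...,1]>150)&(sub[...,2]>90)
    out={}
    def cent(m,z,lo,hi,nm):
        ys,xs=np.nonzero(m); P=np.array([onplane(im,x+x0,y+y0,z)[:2] for x,y in zip(xs,ys)])
        d=np.hypot(*(P-(K[:2] if ctr is None else ctr)).T); P=P[(d>lo)&(d<hi)]; print(nm,len(P),P.mean(0).round(4)); return P
    R=cent(red,.0355,.02,.05,"red")
    W=cent((sub[...,1]<60)&(sub[...,2]>170),.061,0,.024,"white@bar top")
    d=np.linalg.svd(W-W.mean(0))[2][0]; print("pointer line dir",d.round(3),"len",np.ptp((W-W.mean(0))@d).round(4))
    # dark skirt/knob centre
    D=cent(sub[...,2]<60,.040,0,.034,"dark@skirt")
    (c,rr)=cv2.minEnclosingCircle((D*1000).astype(np.float32)); print("enclosing",c,rr)
    return R.mean(0),W.mean(0),d
if __name__=="__main__":
    import sys
    im=dict(np.load(sys.argv[1])); r,w,d=analyse(im); print("K",sup(-.046,0,0))
    # ring outer: Hough on plane-rectified ring
    K=sup(-.046,0,0)
    n=400; g=np.array([[proj(im,[K[0]-.06+i*.0003,K[1]-.06+j*.0003,.0355]) for j in range(n)] for i in range(n)],np.float32)
    rec=cv2.remap(im["pixels"],g[...,0],g[...,1],1); gr=cv2.cvtColor(rec,cv2.COLOR_RGB2GRAY)
    c=cv2.HoughCircles(cv2.GaussianBlur(gr,(5,5),0),cv2.HOUGH_GRADIENT,1,200,param1=80,param2=20,minRadius=137,maxRadius=150); print("ring", None if c is None else [(K[0]-.06+c[0,0,1]*.0003).round(4),(K[1]-.06+c[0,0,0]*.0003).round(4),c[0,0,2]*.0003])
E
for f in w6 w4; do python3 knob.py pics/$f.npz; done
```

```text
red 136 [ 0.5948 -0.2806]
white@bar top 138 [ 0.5736 -0.2454]
pointer line dir [0.257 0.966] len 0.0277
dark@skirt 2689 [ 0.5678 -0.2545]
enclosing (571.2723999023438, -253.1999053955078) 27.862337112426758
K [ 0.56800517 -0.25418997  0.        ]
ring [np.float64(0.57), np.float64(-0.2537), np.float32(0.042990003)]
red 196 [ 0.595  -0.2813]
white@bar top 169 [ 0.5747 -0.2694]
pointer line dir [0.909 0.417] len 0.0473
dark@skirt 4109 [ 0.5677 -0.2551]
enclosing (568.131103515625, -257.3874206542969) 30.727270126342773
K [ 0.56800517 -0.25418997  0.        ]
ring [np.float64(0.57), np.float64(-0.2534), np.float32(0.042840004)]
```

Call:
carry_out --pt "40 0 0 0 0.124" --pt "40 0 0 0 0.124" --pt "40 0 0 0 0.124" --pt "40 0 0 0 0.124" --pt "40 0 0 0 0.124" --pt "40 0 0 0 0.124" --pt "40 0 0 0 0.124" --pt "40 0 0 0 0.124" --newtons 40

```text
clock: 13.17
position: [0.5575, -0.2367, 0.3738]
tool_rot: [-1.685, -0.065, 0.591]
contact_force: [-0.1, 0.2, -0.3]
gripper_width: 0.04
```

Call:
carry_out --pt "40 0 0 0 0.124" --pt "40 0 0 0 0.124" --pt "40 0 0 0 0.124" --pt "40 0 0 0 0.124" --pt "40 0 0 0 0.124" --pt "40 0 0 0 0.124" --pt "40 0 0 0 0.05"

```text
clock: 13.75
position: [0.5608, -0.236, 0.3734]
tool_rot: [-1.603, -0.131, -0.217]
contact_force: [-0.1, -0.1, 0.4]
gripper_width: 0.0399
```

```bash
sed -i 's/^X0,Y0,YAW=.*/X0,Y0,YAW=.616,-.253,.015/' h.py; cat >> h.py <<'E'
def cover(f):  # cover angle from yellow tab top view edge in scene
    s=save("scene",f); h=cv2.cvtColor(s["pixels"],cv2.COLOR_RGB2HSV); m=cv2.inRange(h,(22,150,150),(32,255,255))[150:260,380:450]
    n,l,st,ce=cv2.connectedComponentsWithStats(m); i=1+st[1:,4].argmax(); obs=ce[i]+[380,150]
    best=min(np.arange(1.0,1.76,.01),key=lambda a: np.hypot(*(proj(s,sup(.078-.152*np.cos(a)+.022*np.sin(a),0,.07+.152*np.sin(a)+.022*np.cos(a)))-obs)))
    e=proj(s,sup(.078-.152*np.cos(best)+.022*np.sin(best),0,.07+.152*np.sin(best)+.022*np.cos(best)))-obs
    print("tab",obs.round(1),st[i],"theta~%.2f"%best,"res",e.round(1))
E
python3 - <<'E'
from h import *
tog([.570,-.2536,.1],-.26); cover("pics/s7.png")
for _ in range(15): arm.get_image("top")
cover("pics/s8.png"); tog([.570,-.2536,.1],-.26)
E
```

```text
grasp [ 0.5795 -0.2451  0.2198] rot [-1.603 -0.131 -0.217]
clock 13.75 pos [ 0.5608 -0.236   0.3734] yaw -0.217 j6 -0.26 w 0.0399 F [-0.1 -0.1  0.4]
  units [-0.58  2.95 -0.16] n>=3.0 twist 0.043
tab [415.9 182.4] [ 19  22  35  22 381] theta~1.58 res [0.3 0.1]
tab [414.8 183. ] [ 17  23  36  22 389] theta~1.55 res [0.  0.1]
grasp [ 0.5789 -0.2452  0.2198] rot [-1.604 -0.13  -0.21 ]
clock 14.60 pos [ 0.5603 -0.2361  0.3734] yaw -0.210 j6 -0.26 w 0.0397 F [ 0.3 -0.2  0. ]
  units [-0.56  2.95 -0.15] n>=3.0 twist 0.05
```

Call:
carry_out --pt "40 -0.3 0.6 -0.1 0.05" --pt "40 -0.3 0.8 -0.05 0" --pt "40 0 0.8 0 0" --pt "40 0 0.5 0 0" --pt "40 0 0 0 0"

```text
clock: 15.02
position: [0.549, -0.2433, 0.2622]
tool_rot: [-1.598, -0.139, -0.262]
contact_force: [-0.7, 0.3, -0.4]
gripper_width: 0.0403
```

```bash
python3 - <<'E'
from h import *
tog([.570,-.2536,.063],-.26)
im=wshot("pics/w9.png"); cv2.imwrite("pics/w9.png",im["pixels"][:,:,::-1]); cover("pics/s9.png")
for _ in range(20): arm.get_image("top")
cover("pics/s10.png"); tog([.570,-.2536,.063],-.26)
E
```

```text
grasp [ 0.5686 -0.253   0.1088] rot [-1.598 -0.139 -0.262]
clock 15.02 pos [ 0.549  -0.2433  0.2622] yaw -0.262 j6 -0.24 w 0.0403 F [-0.7  0.3 -0.4]
  units [-0.12  1.14  0.03] n>=1.1 twist -0.002
tab [414.  183.5] [ 16  23  36  22 398] theta~1.53 res [-0.1  0.2]
tab [411.9 184.6] [ 14  24  36  23 422] theta~1.49 res [0.2 0. ]
grasp [ 0.5701 -0.2537  0.1126] rot [-1.599 -0.144 -0.262]
clock 16.17 pos [ 0.5498 -0.2436  0.2659] yaw -0.262 j6 -0.24 w 0.0400 F [-0.2  0.3  0.3]
  units [-0.18  1.23  0.04] n>=1.2 twist -0.002
```

View pics/w9.png

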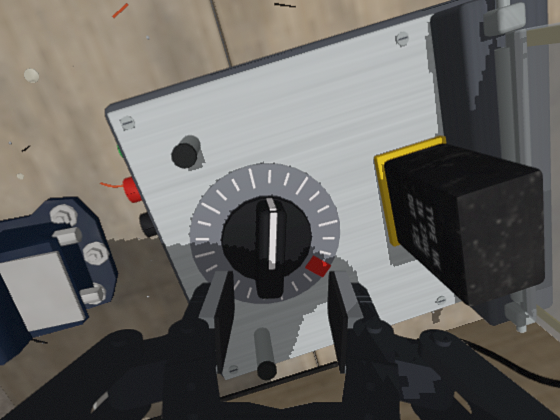

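Call:
carry_out --pt "40 -0.1 0.5 0.02 0" --pt "40 -0.06 0.5 0.02 0" --pt "40 0 0.15 0 0" --pt "40 0 0 0 0"

```text
clock: 16.5
position: [0.5507, -0.2437, 0.2193]
tool_rot: [-1.6, -0.147, -0.262]
contact_force: [-0.0, 0.4, -0.3]
gripper_width: 0.04
```

```bash
python3 - <<'E'
from h import *
tog([.570,-.2536,.063],-.26)
for _ in range(30): arm.get_image("top")
cover("pics/s11.png"); tog([.570,-.2536,.063],-.26)
E
```

```text
grasp [ 0.5714 -0.254   0.066 ] rot [-1.6   -0.147 -0.262]
clock 16.50 pos [ 0.5507 -0.2437  0.2193] yaw -0.262 j6 -0.24 w 0.0400 F [-0.   0.4 -0.3]
  units [-0.05  0.07  0.  ] n>=0.1 twist -0.002
tab [407.3 187.7] [ 10  26  36  25 466] theta~1.39 res [-0.   0.1]
grasp [ 0.5718 -0.2542  0.0671] rot [-1.601 -0.149 -0.262]
clock 18.05 pos [ 0.5508 -0.2438  0.2204] yaw -0.262 j6 -0.24 w 0.0401 F [ 0.3 -0.1 -0.3]
  units [-0.06  0.1   0.  ] n>=0.1 twist -0.002
```

Call:
carry_out --pt "40 -0.06 0.12 0 0" --pt "40 0 0.02 0 0" --pt "10 0 0 0 0" --pt "10 0 0 0 0" --pt "10 0 0 0 0" --pt "10 0 0 0 0" --pt "10 0 0 0 0" --pt "10 0 0 0 0" --newtons 40

```text
clock: 18.72
position: [0.5486, -0.2434, 0.214]
tool_rot: [-1.6, -0.146, -0.262]
contact_force: [-0.4, 0.1, 1.0]
gripper_width: 0.0145
```

```bash
python3 - <<'E'
from h import *
tog([.570,-.2536,.063],-.26)
for i in range(3):
    cover(f"pics/s12{i}.png"); [arm.get_image("top") for _ in range(12)]
cover("pics/s13.png"); tog([.570,-.2536,.063],-.26)
E
```

```text
grasp [ 0.5692 -0.2536  0.0607] rot [-1.6   -0.146 -0.262]
clock 18.72 pos [ 0.5486 -0.2434  0.214 ] yaw -0.262 j6 -0.24 w 0.0145 F [-0.4  0.1  1. ]
  units [ 0.03 -0.05  0.  ] n>=0.1 twist -0.002
tab [405.  189.5] [  8  27  36  26 496] theta~1.34 res [-0.2  0.1]
tab [403.3 191.3] [  7  29  35  26 512] theta~1.30 res [-0.5 -0.2]
tab [402.2 192.1] [  7  30  33  26 488] theta~1.28 res [-0.4 -0.2]
tab [402.2 192.1] [  7  30  33  26 488] theta~1.28 res [-0.4 -0.2]
grasp [ 0.5692 -0.2536  0.0608] rot [-1.6   -0.146 -0.262]
clock 20.72 pos [ 0.5486 -0.2434  0.214 ] yaw -0.262 j6 -0.24 w 0.0144 F [ 0.9 -0.6  1.5]
  units [ 0.03 -0.05  0.  ] n>=0.1 twist -0.002
```

Call:
carry_out --pt "10 0 0 0 0.12" --pt "10 0 0 0 0.12" --pt "10 0 0 0 0.12" --pt "10 0 0 0 0.12" --pt "10 0 0 0 0.12" --pt "10 0 0 0 0.12"

```text
clock: 21.22
position: [0.5486, -0.243, 0.2141]
tool_rot: [-1.494, -0.127, -1.012]
contact_force: [0.9, -0.6, 0.4]
gripper_width: 0.0144
```

```bash
python3 - <<'E'
from h import *
tog([.570,-.2536,.063],-2.402); cover("pics/s14.png"); print(arm.read_state()["moment"].round(2))
E
```

```text
grasp [ 0.5691 -0.2532  0.0608] rot [-1.494 -0.127 -1.012]
clock 21.22 pos [ 0.5486 -0.243   0.2141] yaw -1.012 j6 0.51 w 0.0144 F [ 0.9 -0.6  0.4]
  units [ 0.03 -0.05  0.02] n>=0.1 twist 1.39
tab [402.3 192.1] [  8  30  32  26 487] theta~1.28 res [-0.5 -0.2]
[0.43 0.35 0.03]
```

Smooth. Continue most of the remaining 1.39 rad.

Call:
carry_out --pt "10 0 0 0 0.12" --pt "10 0 0 0 0.12" --pt "10 0 0 0 0.12" --pt "10 0 0 0 0.12" --pt "10 0 0 0 0.12" --pt "10 0 0 0 0.12" --pt "10 0 0 0 0.12" --pt "10 0 0 0 0.12"

```text
clock: 21.93
position: [0.5489, -0.2431, 0.2142]
tool_rot: [-1.422, -0.007, -1.982]
contact_force: [-1.5, -2.0, 1.6]
gripper_width: 0.0133
```

Call:
carry_out --pt "10 0 0 0 0.12" --pt "10 0 0 0 0.1" --pt "10 0 0 0 0"

```text
clock: 22.18
position: [0.5489, -0.2433, 0.2142]
tool_rot: [-1.423, 0.026, -2.206]
contact_force: [0.9, 0.4, 0.9]
gripper_width: 0.0128
```

```bash
python3 - <<'E'
from h import *
import knob
tog([.570,-.2536,.063],-2.402); cover("pics/s15.png"); print(arm.read_state()["moment"].round(2))
im=save("top","pics/t15.png"); s=save("scene","pics/s16.png")
o=np.zeros((480,800,3),np.uint8);o[:480,:400]=cv2.resize(im["pixels"][190:262,345:405],(400,480),interpolation=2);o[:400,400:]=cv2.resize(s["pixels"][220:320,310:410],(400,400),interpolation=2);cv2.imwrite("pics/c15.png",o[:,:,::-1])
E
```

```text
grasp [ 0.5696 -0.2536  0.0609] rot [-1.423  0.026 -2.206]
clock 22.18 pos [ 0.5489 -0.2433  0.2142] yaw -2.206 j6 1.71 w 0.0128 F [0.9 0.4 0.9]
  units [-0.01 -0.05  0.02] n>=0.1 twist 0.196
tab [402.4 192.1] [  8  30  32  26 487] theta~1.29 res [-0.1 -0.6]
[-0.18  0.44 -0.03]
```

Call:
carry_out --pt "10 0 0 0 0.1" --pt "10 0 0 0 0.08" --pt "10 0 0 0 0"

```text
clock: 22.58
position: [0.5488, -0.2433, 0.2142]
tool_rot: [-1.43, 0.049, -2.372]
contact_force: [2.0, 1.2, -0.2]
gripper_width: 0.0132
```

```bash
python3 - <<'E'
from h import *
tog([.570,-.2536,.063],-2.402)
E
```

```text
grasp [ 0.5694 -0.2537  0.0609] rot [-1.43   0.049 -2.372]
clock 22.58 pos [ 0.5488 -0.2433  0.2142] yaw -2.372 j6 1.87 w 0.0132 F [ 2.   1.2 -0.2]
  units [-0.01 -0.05  0.02] n>=0.1 twist 0.03
```

Call:
carry_out --pt "10 0 0 0 0.03" --pt "10 0 0 0 0" --pt "40 0 0 0 0" --pt "40 0 0 0 0" --pt "40 0 -0.5 0 0" --pt "40 0 -0.8 0 0" --pt "40 0 -0.9 0 0" --pt "40 0 -0.6 0 0"

```text
clock: 23.25
position: [0.5325, -0.2353, 0.3224]
tool_rot: [-1.441, 0.047, -2.376]
contact_force: [0.3, -0.5, 0.2]
gripper_width: 0.04
```

```bash
python3 - <<'E'
from h import *
import knob
tog([.570,-.2536,.063],-2.402); im=wshot("pics/w17.png"); cover("pics/s17.png")
r,w,d=knob.analyse(im,np.array([.570,-.2536])); c=np.array([.570,-.2536])
print("mark ang",np.arctan2(*(r-c)),"white ang",np.arctan2(*(w-c)),"line",np.arctan2(*d))
k=proj(im,[.57,-.2536,.05]).astype(int); print(k)
s=dict(np.load("pics/s17.npz"))
o=np.zeros((420,800,3),np.uint8);o[:,:560]=im["pixels"];o[:240,560:]=cv2.resize(s["pixels"][170:290,320:440],(240,240));cv2.imwrite("pics/c17.png",o[:,:,::-1])
E
```

```text
grasp [ 0.5516 -0.2448  0.1689] rot [-1.441  0.047 -2.376]
clock 23.25 pos [ 0.5325 -0.2353  0.3224] yaw -2.376 j6 1.88 w 0.0400 F [ 0.3 -0.5  0.2]
  units [-0.05  2.69  0.13] n>=2.7 twist 0.026
tab [401.5 192.1] [  4  30  36  26 513] theta~1.28 res [ 0.3 -0.1]
red 211 [ 0.5944 -0.2805]
white@bar top 136 [ 0.5821 -0.2576]
pointer line dir [-0.093  0.996] len 0.0426
dark@skirt 2236 [ 0.5656 -0.2583]
enclosing (569.7569580078125, -251.92977905273438) 28.06222915649414
mark ang 2.4056132430951442 white ang 1.892676207293731 line -0.09330693134819734
[277 210]
```

View pics/c17.png

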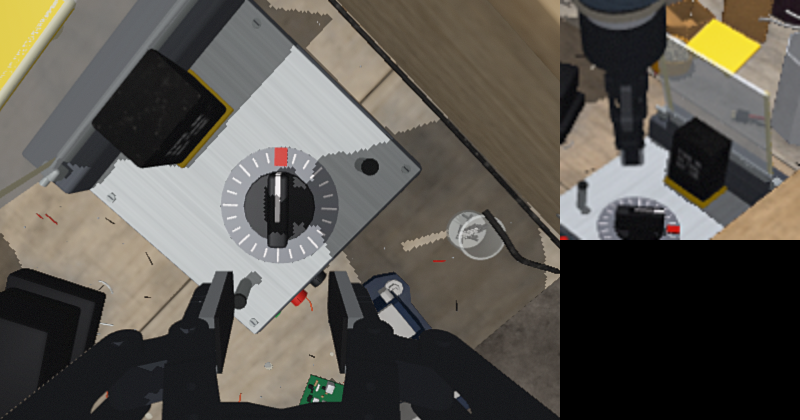

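```bash
python3 - <<'E'
from h import *
im=dict(np.load("pics/w17.npz")); h=cv2.cvtColor(im["pixels"],cv2.COLOR_RGB2HSV)
ys,xs=np.nonzero((h[172:206,268:292,1]<60)&(h[172:206,268:292,2]>150)); P=np.array([onplane(im,x+268,y+172,.061)[:2] for x,y in zip(xs,ys)])
d=np.linalg.svd(P-P.mean(0))[2][0]; d*=np.sign(d[0]); c=np.array([.570,-.2536]); print(len(P),P.mean(0),"line",np.arctan2(*d),"mean",np.arctan2(*(P.mean(0)-c)),"mark 2.405", "offset mm",1000*((P.mean(0)-c)@[-d[1],d[0]]))
print(arm.read_state()["contact_force"],arm.read_state()["clock"])
a=dict(np.load("pics/top0.npz"))["pixels"]; b=save("top","pics/t18.png")["pixels"]
for n,(u,v) in dict(bottle=(293,269),tape=(163,284),jar=(410,272),circ=(333,287)).items(): print(n,np.abs(a[v-14:v+15,u-14:u+15].astype(int)-b[v-14:v+15,u-14:u+15]).mean().round(1))
cover("pics/s18.png")
E
```

```text
110 [ 0.58256881 -0.26668079] line 2.331792434308218 mean 2.3761526517296963 mark 2.405 offset mm -0.8044578034517789
[-0.89870275 -0.67435087 -0.48921574] 23.35
bottle 7.5
tape 5.3
jar 71.6
circ 10.8
tab [401.6 192. ] [  4  30  36  26 513] theta~1.28 res [ 0.2 -0.1]
```

```bash
python3 - <<'E'
from h import *
print("jar",onplane(dict(np.load("pics/w17.npz")),475,234,.02),"w2",onplane(dict(np.load("pics/w2.npz")),200,38,.02))
arm.sign_off()
E
```

```text
jar [ 0.44722006 -0.3407426   0.02      ] w2 [ 0.4454513  -0.34154917  0.02      ]
the job is handed in; nothing more can be done
```

The job is handed in, 23.4 s into the 72 s allowed. The cover rests open on the brick and the pointer is on the red mark, as far as my checks can tell; the sign-off gives no verdict.

**What I did**
- I moved the brick beside the supply and gripped the yellow tab by its side edges. I swung the cover along its arc to about 1.73 rad.
- I stood the brick on the deck and pushed it back until it stopped against the hinge block, with about 27 N at the stop.
- I let the cover settle onto the brick, then gripped the knob, turned it about 2.1 rad clockwise and let go. The arm ended clear above the knob.

**Last checks**
- **Cover:** it has held steady at about 1.28 rad since it settled, judging by the tab in the scene picture. That is a little above the 1.24 expected for a brick hard against the block, but well over the 1.15 limit.
- **Brick:** it looks upright against the block in the last picture; I did not measure its tilt or height.
- **Pointer:** two estimates disagree slightly. They put it 0.03 and 0.07 rad short of the mark, so about 1 to 2.7 mm against the 4.5 mm allowed. I left it there.
- **Objects to leave alone:** the jar is within about 2 mm of where it was. The bottle, tape roll and circuit board show no clear change in the top view. The jar's patch in that same view did differ strongly, probably because the arm blocked it, so I checked the jar with the wrist camera instead.
- **Contact:** the wrist force read about 1 N, within the usual noise, so the robot was touching nothing.

The tool drifted to about 8 degrees of lean toward the operator during the run, with no ill effect seen.

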